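# Close the brine strainer: seat the sieve disc, lock the hexagon ring over it

## Task

Put the brine strainer on the bench back together: seat the small steel sieve disc (the one with the grip stud) in the strainer's open mouth, stud up, and let go of it; then set the hexagon ring over it and, pressing gently, feel for the entry slots and turn it clockwise until it is locked fully home, holding the disc down on its springy seat by itself. Go gently, never forcing the ring or disc against the strainer, and leave the other things on the bench where they are.

Things in the scene. Friction and masses are not known exactly. Their poses are not given: they have to be found in the camera images.
- mouth (a point): Centre of the strainer's open mouth, in the plane of the neck's rim, 75 mm above the bench; z up. The neck is a steel tube 44 mm outside, 38.4 mm inside, standing 25 mm above the housing's 72 mm wide shoulder. Inside, 4 mm below the rim, lies a springy rubber-faced seat, level.
- housing_foot (a point): Underside centre of the fixed strainer housing, on the mouth's axis: steel pot 72 mm across, 50 mm tall, on a 110 mm round foot 8 mm thick. A 34 mm pipe stub (54 mm flange at its end) leaves it level, 28 mm above the bench, to 127 mm along this frame's +x.
- ledges (a point): On the mouth's axis, 1 mm below the rim, level with the flat tops of six ledges round the neck (52 mm across). Between them are six 11 mm wide entry slots, 60 degrees apart. Their angle is NOT given by this frame: it is any angle, new each time, and must be felt or seen.
- ledge_undersides (a point): On the mouth's axis, 4 mm below the rim: each ledge is 3 mm thick at its slot; its underside slopes 2 mm further down, clockwise seen from above, to an end stop. A lug pressed below the ledge in its slot turns clockwise under it and meets the stop about 0.56 rad past the slot's middle; friction then holds it. Turned harder than about 0.6 N m, the whole neck slips round.
- seat (a joint): How far the springy seat in the mouth is pressed down (m): 0 free, end of travel 0.0055; 2.8 N to start it, plus 1.4 N per mm. About 0.0033 once the ring is locked fully home over the disc.
- disc_center (a point): Sieve disc: steel, 36 mm across, 8.5 mm thick, chamfered lower edge, with an upright round grip stud on its middle, 12 mm across, 18 mm high (26.5 mm tall in all). Point on its axis 13 mm above its underside; z up out of the stud. Fits the mouth with 1.2 mm to spare all round; seated, its underside is 4 mm below the rim, this point 9 mm above it.
- ring_center (a point): Hexagon ring: steel, 66 mm across flats, 76 mm across corners, 20 mm tall, lying right way up. Point at its centre, 10 mm up; z up, x through the middle of a flat. Resting on the ledges this point is about 5 mm above the rim; in the slots on the free disc about 0.5 mm below it; 1.6 mm lower it can turn under the ledges; locked home it is about 4 mm below the rim.
- ring_lugs (a point): Point on the ring's axis, 6 mm above its underside, level with its six inward lugs, one behind the middle of each flat (7 mm wide, 4 to 8 mm above the underside, 46.6 mm across opposite tips). The inside is 55 mm across flats; a 5 mm thick lip at the top leaves a hole about 26 mm wide through which the disc's stud passes.
- blank: A plain steel blanking disc, 56 mm across, 6 mm thick, no stud; not needed. Origin under its centre.
- collar: A round smooth steel collar, 84 mm outside, 62 mm inside, 14 mm tall; not needed. Origin under its centre.
- tomme: A small cheese, 128 mm across, 48 mm tall; not needed. Origin under its centre.
- trier: A cheese iron: steel rod with a wooden cross handle, 130 mm long, 16 mm tall; not needed.
- sample: A closed sample jar, 56 mm across, 75 mm tall; not needed. Origin under its centre.
- bowl: A steel bowl, 110 mm across, 45 mm tall; not needed. Origin under its centre.
- brush: A washing brush lying on the bench; not needed.
Not all that is in view belongs to the job. Leave any turquoise look-alike of the part that bears ring_center alone.

How it is judged:
On the way, in this order (a step that is already met when the one before it is completed fails the run):
1. the disc lies level in the mouth on its seat, let go, before the ring goes on (horizontal distance between disc_center and mouth below 0.003 m and z of disc_center in the frame of mouth below 0.0105 m and angle between disc_center's own z axis and vertical below 0.06 rad and contact force between the fingers and disc below 0.1 N and horizontal distance between ring_center and mouth above 0.06 m), for 0.2 s.
2. the ring is locked home over the disc (horizontal distance between ring_center and mouth below 0.003 m and value of joint seat above 0.0026 m and z of ring_center in the frame of mouth below -0.003 m), for 0.2 s.
At the end, for the whole second after the job is handed in: The disc lies in the mouth and the ring sits over it, both within 3 mm of the mouth's axis and level within 0.06 rad; the released ring stays at rest at least 3 mm below the height where its centre meets the rim plane and keeps the seat pressed at least 2.6 mm (all of step 2 and angle between each of ring_center, disc_center's own z axis and vertical below 0.06 rad and horizontal distance between disc_center and mouth below 0.003 m and linear speed of ring below 0.01 m/s); the robot touches nothing.
It fails at once if the ring is forced against the strainer with more than 45 N (contact force between ring and housing above 45 N).
It fails at once if the disc is forced against the strainer with more than 30 N (contact force between disc and housing above 30 N).
It fails at once if another thing on the bench is shifted by more than 30 mm (distance of any of blank, collar, tomme, trier, sample, bowl, brush from where it was at the start of the episode above 0.03 m).
It also fails if it takes over 72 s, if anything falls off the work surface, if the arm or the gripper's body presses on something with over 40 N, if the wrist force passes 120 N, or if a joint passes its speed limit or range.

## Robot

A 6-joint arm with a two-finger parallel gripper is mounted at the origin on the work surface. World frame = base frame: x ahead of the robot, y to its left, z up, the work surface at z = 0. Lengths are in m, angles in rad, forces in N, time in s.
With the tool pointing down it reaches from about 0.35 to 0.775 m from the base axis. Payload 5.5 kg.
Tool frame: the origin (TCP) lies between the finger pads; the fingertips stand 19 mm ahead of it and the grasp point (between the pads) is the TCP; z points along the fingers, x is the direction in which the jaws open and shut, and the axes are right-handed (so a half turn about z gives the same grasp; the last joint's range is limited). The gripper opens to 85 mm and grips with 20 to 120 N. Pads are 22 mm wide; open, the fingers measure 114 mm over their backs; the gripper's body (76 mm by 85 mm) begins 54 mm behind the grasp point. The pads swing forward as they close: fully open they stand 13 mm farther back than shut.
Start: joints at [-1.471, 0.313, 0.046, 1.304, 0, 1.431], TCP at [0.137, -0.559, 0.25] pointing down, gripper open.
Joint ranges: [-2.76, 2.76], [-0.86, 1.69], [-1.03, 1.26], [-2.2, 2.34], [-1.47, 1.5], [-3.14, 3.14]. Speed limits (rad/s): [2.57, 2.57, 3.14, 3.14, 3.14, 3.14].

## Interface

Orientations are given as a unit quaternion [w, x, y, z].
In Python, from workcell import env gives the robot as it stands. The module is installed in compiled form; this text tells all that it offers.
- The arm moves only by the tool carry_out, never from a script. Its argument "steps" is a list of rows, each a list of 7 numbers: the gripper command: -1 is shut, 1 is fully open, values between are in proportion, then the shift along the tool's x, y, z in m, then the turn, a rotation vector about the tool's x, y, z in rad. A call has 1 to 20 rows; each row shifts and turns the commanded pose from where the row before left it, along the tool's axes as they then stand; what a row does not reach is not made up. A row lasts 1/8 s, in which the tool goes at most 62.5 mm and 10.7 degrees, less where a joint would pass 70% of its speed; a pose out of reach is approached as far as the arm can. A call with a gripper value outside its range is refused whole. The fingers move at their own pace and stop on an object; "grip_force" is the grip in N (left out, the last holds). Time passes only in rows, so rows that do not move let the fingers close. It gives the time, the measured TCP pose, the force and the opening at its end, in the units of the state.
- env.get_state(): the state, without advancing time (a new reading comes with each control period).
- env.read_camera(name): name is "scene" or "top" or "wrist"; returns a dict with "color" (420x560x3 uint8, red, green, blue), "K" (3x3 intrinsics, pixels), "R" (3x3) and "t" (3): a world point X has camera coordinates R X + t. Camera axes: x right, y down, z forward; pixel columns grow to the right and rows downward; lengths in m; the calibration is good to about 2 mm. A picture is of the moment at which its call begins. There is no depth.
- env.hand_in(): hands the job in, once; it reports no verdict.
The state is a dict: "clock": time; "joint_pos": joint angles; "qvel": joint speeds; "tau": joint torques, N m; "tcp_pos": TCP position; "orientation": TCP orientation; "wrist_force": force on the tool from outside, world axes, zero at the start; "ft_torque": the same for the moment, N m; "finger_gap": finger opening in m.
Only numpy, scipy, OpenCV 4.12 (cv2) and the standard library are available. Lean on these libraries where they do the work, as an engineer would, in place of code of your own. Each camera call takes 0.05 s, during which the arm holds its last target. There are 200 camera calls.

## Working session

There is one attempt and no reset: what is moved stays moved. The work goes in short steps, Python scripts to look and compute and a tool call to move; the robot and the scene stay as the last step left them, time stands still between calls to the robot, and variables do not carry over. Pictures are saved under pics/ and viewed, about 8 in all and at most 12, crops included, and the job is handed in when it is done.

Besides the shell and the picture viewer there is one more tool, called after "Emit:" as name([rows], argument=value, ...), one row to a line, values as JSON. carry_out: Moves the arm, as the interface text tells. Its arguments: {"type":"object","properties":{"steps":{"type":"array","items":{"type":"array","items":{"type":"number"}}},"grip_force":{"type":"number"}},"required":["steps"]}

```bash
mkdir -p pics; cat > h.py <<'E'
import numpy as np, cv2
from workcell import env
def shot(name,fn):
    c=env.read_camera(name); np.savez('pics/'+fn+'.npz',**{k:np.array(v) for k,v in c.items()})
    cv2.imwrite('pics/'+fn+'.png',c['color'][:,:,::-1]); return c
def load(fn): return np.load('pics/'+fn+'.npz')
def ray(c,u,v,z):
    R,t,K=c['R'],np.array(c['t']).ravel(),c['K']
    o=-R.T@t; d=R.T@np.linalg.inv(K)@np.array([u,v,1.]); return o+d*(z-o[2])/d[2]
def proj(c,X):
    p=c['K']@(c['R']@np.array(X)+np.array(c['t']).ravel()); return p[:2]/p[2]
E
python3 - <<'E'
from h import *
a=shot('top','top0');b=shot('scene','scene0')
s=np.hstack([a['color'],b['color']])[:,:,::-1]
for n,c in(('t',a),('s',b)): print(n,c['K'].round(1).tolist(),(-c['R'].T@np.array(c['t']).ravel()).round(3),c['R'].round(2).tolist())
print({k:np.round(v,3).tolist() for k,v in env.get_state().items()})
E
```

```text
t [[486.3, 0.0, 284.5], [0.0, 486.3, 213.5], [0.0, 0.0, 1.0]] [ 0.367 -0.002  1.248] [[-0.02, -1.0, 0.01], [-0.99, 0.02, -0.15], [0.15, -0.01, -0.99]]
s [[452.8, 0.0, 277.1], [0.0, 452.8, 209.0], [0.0, 0.0, 1.0]] [1.046 0.336 0.904] [[-0.53, 0.85, -0.01], [0.68, 0.42, -0.6], [-0.5, -0.33, -0.8]]
{'clock': 0.1, 'joint_pos': [-1.471, 0.314, 0.045, 1.304, -0.0, 1.431], 'qvel': [-0.0, -0.002, 0.002, 0.001, -0.001, -0.001], 'tau': [0.002, -48.173, 29.924, 0.013, -0.0, -0.0], 'tcp_pos': [0.137, -0.558, 0.249], 'orientation': [-0.001, 0.787, -0.617, -0.001], 'wrist_force': [-0.129, -0.188, 0.261], 'ft_torque': [-0.059, 0.029, 0.037], 'finger_gap': 0.086}
```

View pics/top0.png

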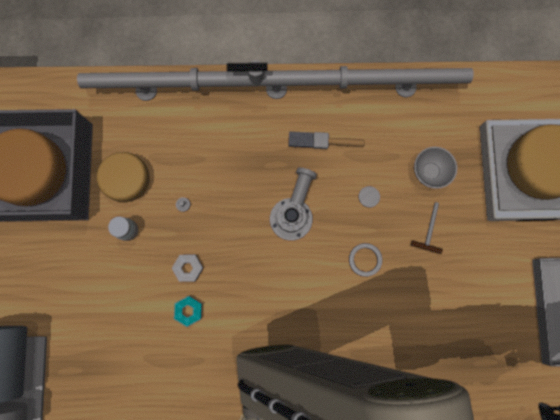

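View pics/scene0.png

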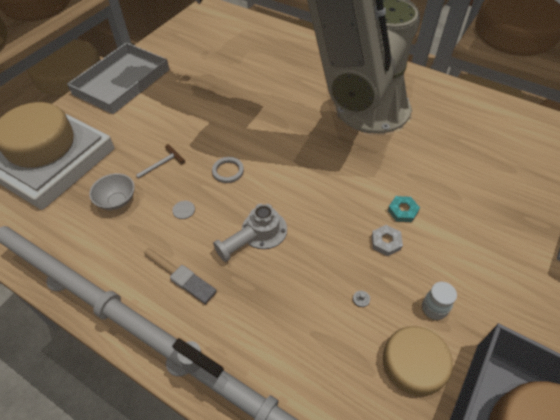

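Top view shows the disc with stud at (183,204), grey hexagon ring at (187,268), turquoise look-alike at (188,311), housing at (291,216), and blank at (369,197). Disc candidates are (183,204), which has a stud and is small, and (369,197), which is plain and 56 mm: the first fits. Ring candidates are the grey hexagon (187,268), the turquoise hexagon and the round collar (366,260): the grey hexagon fits. I'll confirm in one enlarged crop.

```bash
python3 - <<'E'
from h import *
a=load('top0');b=load('scene0')
A=a['color'];B=b['color']
f=lambda I,x,y,w,h,s:cv2.resize(I[y:y+h,x:x+w],None,fx=s,fy=s,interpolation=cv2.INTER_CUBIC)
L=np.hstack([f(A,150,185,80,60,5)[:300,:400],f(A,150,235,80,60,5)])
M=np.hstack([f(A,255,160,80,100,3.75)[:300,:],np.zeros((375,0,3),np.uint8)[:300]])
M=np.hstack([f(A,256,170,80,75,4),f(B,330,190,120,75,4)])
M=M[:300]; W=max(L.shape[1],M.shape[1])
p=lambda I:np.pad(I,((0,0),(0,W-I.shape[1]),(0,0)))
o=np.vstack([p(L),p(M)])[:600,:800]
cv2.imwrite('pics/crop1.png',o[:,:,::-1])
for nm,(x,y) in dict(disc=(183,204),ring=(187,268),mouth=(291,215)).items():
    print(nm,ray(a,x,y,{'disc':.0265,'ring':.02,'mouth':.075}[nm]).round(4))
E
```

```text
disc [0.5831 0.2416 0.0265]
ring [0.4212 0.2305 0.02  ]
mouth [ 0.5431 -0.0314  0.075 ]
```

View pics/crop1.png

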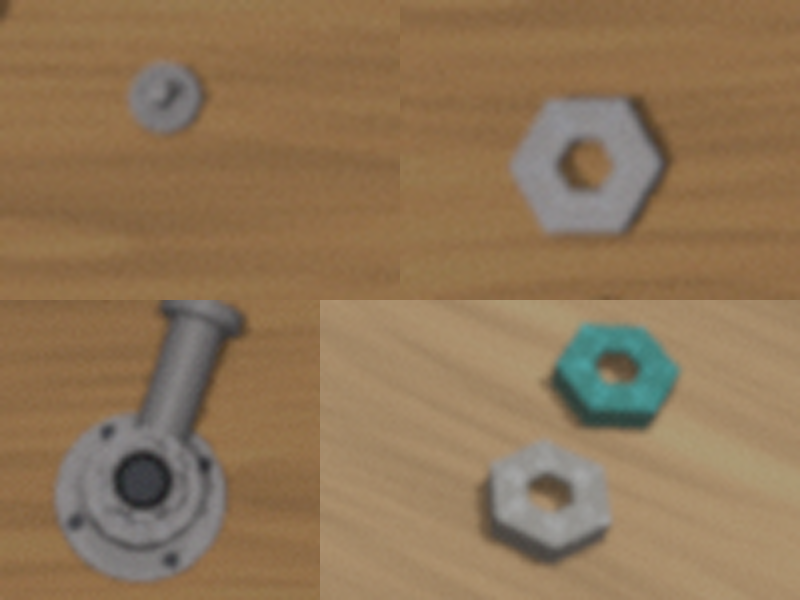

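The crop confirms it: the disc has a small stud, the grey hexagon (not turquoise) is the ring, and the mouth and slots are visible. Next I move above the mouth for a wrist view.

Emit:
carry_out([
  [1,-0.026,-0.0325,-0.002,0,0,0],
  [1,-0.026,-0.0325,-0.002,0,0,0],
  [1,-0.026,-0.0325,-0.002,0,0,0],
  [1,-0.026,-0.0325,-0.002,0,0,0],
  [1,-0.026,-0.0325,-0.002,0,0,0],
  [1,-0.026,-0.0325,-0.002,0,0,0],
  [1,-0.026,-0.0325,-0.002,0,0,0],
  [1,-0.026,-0.0325,-0.002,0,0,0],
  [1,-0.026,-0.0325,-0.002,0,0,0],
  [1,-0.026,-0.0325,-0.002,0,0,0],
  [1,-0.026,-0.0325,-0.002,0,0,0],
  [1,-0.026,-0.0325,-0.002,0,0,0],
  [1,-0.026,-0.0325,-0.002,0,0,0],
  [1,-0.026,-0.0325,-0.002,0,0,0],
  [1,-0.026,-0.0325,-0.002,0,0,0],
  [1,-0.026,-0.0325,-0.002,0,0,0],
  [1,0,0,0,0,0,0],
  [1,0,0,0,0,0,0],
])

```text
clock: 2.35
tcp_pos: [0.5424, -0.031, 0.2817]
orientation: [0.001, 0.787, -0.617, -0.001]
wrist_force: [-0.7, -0.4, -0.6]
finger_gap: 0.0858
```

```bash
python3 - <<'E'
from h import *
c=shot('wrist','w1'); print(env.get_state()['tcp_pos'],env.get_state()['joint_pos'])
print(c['K'].round(1).tolist(),(-c['R'].T@np.array(c['t']).ravel()).round(4),c['R'].round(3).tolist(), proj(c,[.543,-.031,.075]))
cv2.imwrite('pics/w1v.png',cv2.resize(c['color'],(800,600),interpolation=cv2.INTER_CUBIC)[:,:,::-1])
E
```

```text
[ 0.54222525 -0.0313901   0.28187929] [-2.05465763e-01  2.44967025e-01  3.09489991e-02  1.35794207e+00
 -3.67503349e-04  2.69674721e+00]
[[295.7, 0.0, 285.7], [0.0, 295.7, 207.1], [0.0, 0.0, 1.0]] [ 0.6182 -0.0122  0.4055] [[0.239, -0.971, -0.001], [-0.926, -0.228, 0.301], [-0.293, -0.071, -0.954]] [286.2007724  184.71012055]
```

View pics/w1v.png

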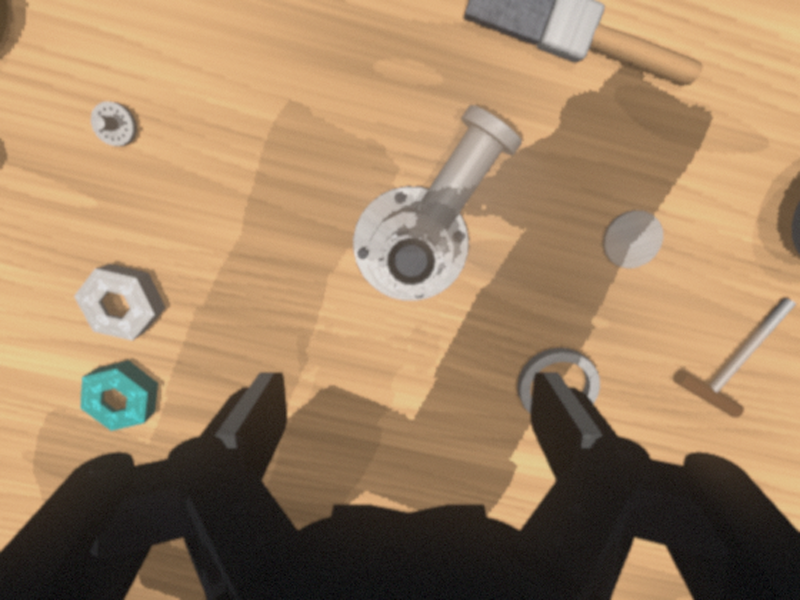

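Wide wrist view (800 px scale): mouth at (411,261), disc (113,124), ring (118,302), turquoise (118,396), fingers at the bottom. I'll go down for a close-up to measure the mouth centre and slot angle.

Emit:
carry_out([
  [1,0,0.005,0.022,0,0,0],
  [1,0,0.005,0.022,0,0,0],
  [1,0,0.005,0.022,0,0,0],
  [1,0,0.005,0.022,0,0,0],
  [1,0,0.005,0.022,0,0,0],
  [1,0,0.005,0.022,0,0,0],
  [1,0,0,0,0,0,0],
])

```text
clock: 3.28
tcp_pos: [0.5115, -0.0388, 0.1489]
orientation: [0.001, 0.786, -0.618, -0.002]
wrist_force: [-0.4, -0.7, 1.3]
finger_gap: 0.0852
```

```bash
python3 - <<'E'
from h import *
c=shot('wrist','w2'); print(env.get_state()['tcp_pos'])
u,v=proj(c,[.543,-.031,.075]); print(u,v)
x0,y0=int(u)-80,int(v)-60
cv2.imwrite('pics/w2v.png',cv2.resize(c['color'][max(y0,0):y0+120,x0:x0+160],(800,600),interpolation=cv2.INTER_CUBIC)[:,:,::-1]);print(x0,y0)
E
```

```text
[ 0.51274622 -0.03885249  0.1501413 ]
286.1114579994036 183.53159576971973
206 123
```

View pics/w2v.png

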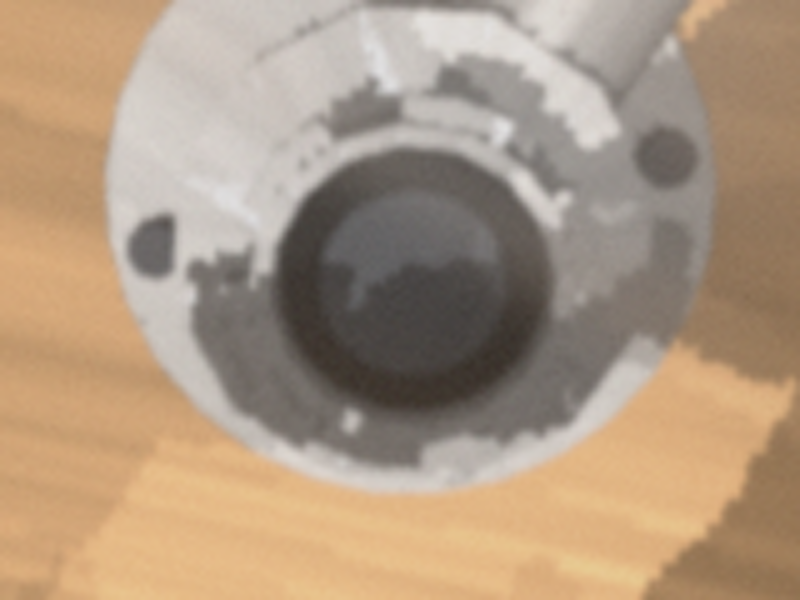

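The mouth is clear, with its ellipse centre near crop (414,277), i.e. px (288.8,178.4). Slots show as dark gaps near crop (365,112), (540,160) and (235,268). Next I fit the centre and sample the ledge circle, plus disc and ring estimates from the existing views.

```bash
cat > m.py <<'E'
from h import *
def blob(c,u,v,win,mask,mina=20):
    "largest contour of mask whose window is centred on u,v"
    x0,y0=max(int(u-win),0),max(int(v-win),0)
    m=mask[y0:int(v+win),x0:int(u+win)].astype(np.uint8)
    cs=cv2.findContours(m,cv2.RETR_EXTERNAL,cv2.CHAIN_APPROX_NONE)[0]
    k=max(cs,key=cv2.contourArea); return k.reshape(-1,2)+[x0,y0]
def circ(P):
    A=np.c_[2*P[:,:2],np.ones(len(P))]; s=np.linalg.lstsq(A,(P[:,:2]**2).sum(1),rcond=None)[0]
    return s[:2],np.sqrt(s[2]+s[:2]@s[:2])
E
python3 - <<'E'
from m import *
c=load('w2'); g=cv2.cvtColor(c['color'],cv2.COLOR_RGB2GRAY).astype(float)
for th in (75,85,95):
    k=blob(c,288.8,178.4,34,g<th)
    k=cv2.convexHull(k.astype(np.int32)).reshape(-1,2)
    P=np.array([ray(c,u,v,.075) for u,v in k]); print(th,circ(P),cv2.fitEllipse(k.astype(np.float32)))
ctr=np.array([.543,-.031]); 
k=blob(c,288.8,178.4,34,g<85);k=cv2.convexHull(k.astype(np.int32)).reshape(-1,2);ctr=circ(np.array([ray(c,u,v,.075) for u,v in k]))[0]
prof={}
for r in (.0235,.0245,.0255):
    row=[]
    for a in range(0,360,5):
        u,v=proj(c,[ctr[0]+r*np.cos(np.radians(a)),ctr[1]+r*np.sin(np.radians(a)),.074])
        row.append(int(cv2.getRectSubPix(g.astype(np.float32),(1,1),(u,v))[0,0]))
    print(r); print(*[row[i:i+12] for i in range(0,72,12)],sep='\n')
# foot circle, disc & ring rough
for n,f,(u,v),z in (('disc','w1',(79,87),.0085),('ring','w1',(82.6,211.4),.02),('disc','top0',(183,204.5),.0085),('ring','top0',(187.4,267.8),.02)):
    print(n,f,ray(load(f),u,v,z).round(4))
E
```

```text
75 (array([ 0.54527355, -0.03147006]), np.float64(0.017474491051743122)) ((286.7037048339844, 181.2822265625), (45.591060638427734, 52.428958892822266), 114.38225555419922)
85 (array([ 0.54485916, -0.03147896]), np.float64(0.01777377678206555)) ((286.946533203125, 181.35665893554688), (46.857582092285156, 54.198631286621094), 114.31805419921875)
95 (array([ 0.54486808, -0.03178663]), np.float64(0.01861493175849087)) ((287.8704528808594, 180.46978759765625), (52.880592346191406, 55.17153549194336), 99.11328887939453)
0.0235
[188, 181, 186, 157, 116, 116, 118, 118, 156, 191, 196, 196]
[199, 198, 202, 204, 209, 196, 169, 110, 102, 117, 115, 111]
[114, 113, 111, 109, 111, 107, 104, 108, 103, 117, 115, 112]
[113, 112, 112, 112, 170, 177, 179, 176, 137, 116, 112, 110]
[110, 110, 111, 107, 106, 114, 115, 117, 149, 147, 143, 143]
[145, 141, 155, 198, 131, 126, 129, 130, 137, 198, 169, 176]
0.0245
[189, 189, 191, 171, 114, 119, 122, 121, 154, 195, 194, 196]
[200, 200, 199, 205, 205, 199, 185, 112, 102, 119, 112, 110]
[111, 111, 110, 110, 112, 110, 109, 112, 109, 121, 120, 114]
[117, 115, 116, 117, 176, 179, 179, 179, 168, 123, 113, 110]
[112, 109, 109, 110, 107, 114, 115, 115, 133, 146, 147, 144]
[145, 147, 146, 196, 125, 120, 120, 151, 152, 210, 187, 187]
0.0255
[188, 183, 185, 171, 125, 125, 126, 131, 148, 184, 192, 187]
[198, 197, 202, 207, 205, 198, 191, 117, 114, 126, 111, 105]
[109, 107, 106, 107, 111, 111, 109, 112, 125, 150, 149, 144]
[142, 138, 148, 144, 180, 185, 178, 179, 174, 136, 134, 114]
[109, 108, 113, 110, 108, 114, 114, 115, 121, 144, 146, 143]
[143, 144, 145, 162, 131, 129, 125, 155, 160, 218, 185, 184]
disc w1 [0.5874 0.2463 0.0085]
ring w1 [0.4271 0.2286 0.02  ]
disc top0 [0.585  0.2452 0.0085]
ring top0 [0.4217 0.2295 0.02  ]
```

Mouth is about (0.5445,-0.0315) and the slots are at about 28.5° mod 60, with three gaps agreeing. Now to the disc.

Emit:
carry_out([
  [1,0,0,0,0,0,-0.166],
  [1,0,0,0,0,0,-0.166],
  [1,0,0,0,0,0,-0.166],
  [1,0,0,0,0,0,-0.166],
  [1,0,0,0,0,0,-0.166],
  [1,-0.009,-0.032,0.006,0,0,0],
  [1,-0.009,-0.032,0.006,0,0,0],
  [1,-0.009,-0.032,0.006,0,0,0],
  [1,-0.009,-0.032,0.006,0,0,0],
  [1,-0.009,-0.032,0.006,0,0,0],
  [1,-0.009,-0.032,0.006,0,0,0],
  [1,-0.009,-0.032,0.006,0,0,0],
  [1,-0.009,-0.032,0.006,0,0,0],
  [1,0,0,0,0,0,0],
  [1,0,0,0,0,0,0],
])

```text
clock: 5.2
tcp_pos: [0.574, 0.2206, 0.1031]
orientation: [-0.0, 0.969, -0.248, 0.001]
wrist_force: [-0.1, -1.4, 0.4]
finger_gap: 0.0856
```

```bash
cat >> m.py <<'E'
from scipy.spatial.transform import Rotation as Rt
def pose():
    s=env.get_state(); q=np.array(s['orientation']); R=Rt.from_quat(q[[1,2,3,0]]).as_matrix()
    return np.array(s['tcp_pos']),R,np.arctan2(R[1,0],R[0,0])
def togo(X,phi=None):
    p,R,f=pose(); print('tcp',p.round(4),'phi',round(f,4),'tilt',R[:,2].round(4),'delta tool',(R.T@(np.array(X)-p)).round(4), '' if phi is None else 'rz %.3f'%(f-phi))
E
python3 - <<'E'
from m import *
c=shot('wrist','w3'); p,R,f=pose(); print(p,f,env.get_state()['joint_pos'].round(2) if hasattr(env.get_state()['joint_pos'],'round') else '')
u,v=proj(c,[.586,.246,.0085]); print(u,v); x0,y0=int(u)-80,int(v)-60
cv2.imwrite('pics/w3v.png',cv2.resize(c['color'][y0:y0+120,x0:x0+160],(800,600),interpolation=cv2.INTER_CUBIC)[:,:,::-1]);print(x0,y0)
E
```

```text
[0.57392266 0.22026284 0.10307678] -0.5018298388797087 [ 0.24  0.47 -0.1   1.01 -0.    2.31]
282.4216973366633 183.28608498397267
202 123
```

View pics/w3v.png

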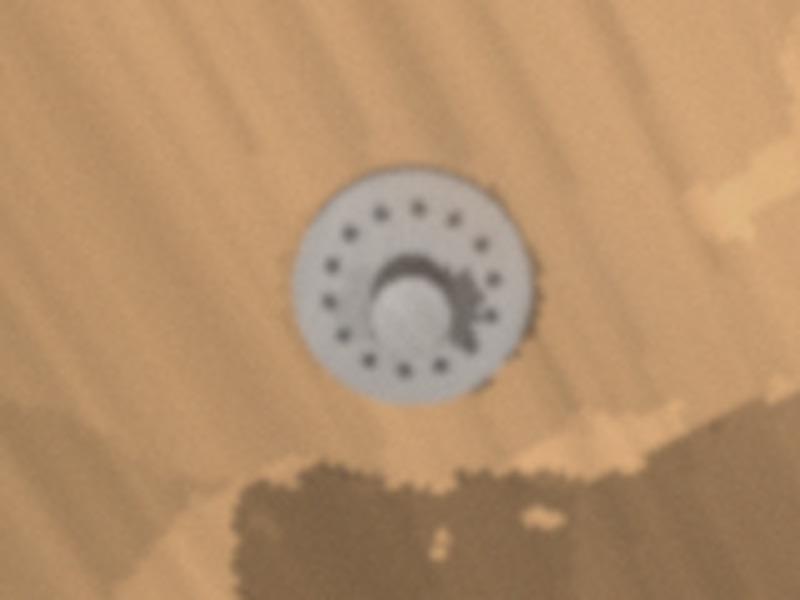

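Disc close-up: outer circle centre at crop (413,285), px (284.6,180.0), with the stud upright at (410,312).

```bash
python3 - <<'E'
from m import *
c=load('w3'); hsv=cv2.cvtColor(c['color'],cv2.COLOR_RGB2HSV)
for th in (60,75):
    k=cv2.convexHull(blob(c,284.6,180,30,hsv[:,:,1]<th).astype(np.int32)).reshape(-1,2)
    d=circ(np.array([ray(c,u,v,.0085) for u,v in k])); print(th,d)
togo([*d[0],.10])
# ring orientation & centre from top0, mouth in top0/scene0
for f,(u,v) in (('top0',(187.4,267.8)),('w1',(82.6,211.4))):
    c=load(f);S=cv2.cvtColor(c['color'],cv2.COLOR_RGB2HSV)[:,:,1]
    k=blob(c,u,v,30,S<60); h=cv2.convexHull(k.astype(np.int32)).reshape(-1,2)
    P=np.array([ray(c,*q,.02)[:2] for q in h],np.float32)
    r=cv2.minAreaRect(P*1000); print(f,'ring circ',circ(P),'rect',r)
    ap=cv2.approxPolyDP((P*1000).reshape(-1,1,2),6,True).reshape(-1,2); print(ap.round(1).tolist())
for f,(u,v),z in (('top0',(291,215),.075),('scene0',(264,212),.075),('scene0',(361.5,300.5),.0085),('top0',(183,204.5),.0085)):
    c=load(f)
    if z>.05:
        g=cv2.cvtColor(c['color'],cv2.COLOR_RGB2GRAY); k=blob(c,u,v,11,g<85)
    else:
        S=cv2.cvtColor(c['color'],cv2.COLOR_RGB2HSV)[:,:,1]; k=blob(c,u,v,13,S<60)
    k=cv2.convexHull(k.astype(np.int32)).reshape(-1,2); print(f,z,circ(np.array([ray(c,*q,z) for q in k])))
E
```

```text
60 (array([0.58804832, 0.24734083]), np.float64(0.017986800992776653))
75 (array([0.58813784, 0.24736655]), np.float64(0.018268148236699536))
tcp [0.5739 0.2203 0.1031] phi -0.5018 tilt [ 9.e-04 -2.e-04 -1.e+00] delta tool [-0.0006 -0.0306  0.0031] 
top0 ring circ (array([0.42247428, 0.23051624]), np.float64(0.03650949138043128)) rect ((421.47601318359375, 230.47999572753906), (67.16844940185547, 75.20108032226562), 2.8782761096954346)
[[456.0, 213.39999389648438], [425.5, 193.0], [388.6000061035156, 215.1999969482422], [389.20001220703125, 247.60000610351562], [419.29998779296875, 268.0], [454.1000061035156, 251.10000610351562]]
w1 ring circ (array([0.42708601, 0.22874079]), np.float64(0.0389955637506122)) rect ((426.6276550292969, 229.72808837890625), (79.44039916992188, 73.0611572265625), 89.85150146484375)
[[461.79998779296875, 202.89999389648438], [426.70001220703125, 190.0], [397.79998779296875, 207.60000610351562], [391.6000061035156, 251.5], [422.1000061035156, 269.3999938964844], [453.79998779296875, 252.6999969482422]]
top0 0.075 (array([ 0.54389177, -0.03224286]), np.float64(0.01799593221632534))
scene0 0.075 (array([ 0.54548938, -0.033353  ]), np.float64(0.01671310719708725))
scene0 0.0085 (array([0.58860093, 0.24545544]), np.float64(0.01869442660718657))
top0 0.0085 (array([0.58617909, 0.24624757]), np.float64(0.017847762676526))
```

Emit:
carry_out([
  [-0.2,0,-0.015,0.0,0,0,0],
  [-0.2,-0.0006,-0.0156,0.0,0,0,0],
  [-0.2,0,0,0.02,0,0,0],
  [-0.2,0,0,0.02,0,0,0],
  [-0.2,0,0,0.018,0,0,0],
  [-0.2,0,0,0.008,0,0,0],
  [-0.2,0,0,0.006,0,0,0],
  [-0.2,0,0,0,0,0,0],
  [-0.2,0,0,0,0,0,0],
], grip_force=30)

```text
clock: 6.38
tcp_pos: [0.5882, 0.2482, 0.031]
orientation: [-0.0, 0.969, -0.248, 0.001]
wrist_force: [-0.1, -0.3, -0.2]
finger_gap: 0.0342
```

```bash
python3 - <<'E'
from m import *
togo([.588,.2474,.031]); s=env.get_state(); print(s['wrist_force'],s['finger_gap'])
E
```

```text
tcp [0.5882 0.2482 0.031 ] phi -0.5011 tilt [ 1.1e-03  2.0e-04 -1.0e+00] delta tool [ 0.0002  0.0008 -0.    ] 
[-0.08924805 -0.33815075 -0.15791774] 0.034165872649031565
```

Close gently in place, after a 0.8 mm correction.

Emit:
carry_out([
  [-0.5,0,0.0008,0,0,0,0],
  [-0.8,0,0,0,0,0,0],
  [-1,0,0,0,0,0,0],
  [-1,0,0,0,0,0,0],
  [-1,0,0,0,0,0,0],
  [-1,0,0,0,0,0,0],
], grip_force=30)

```text
clock: 7.12
tcp_pos: [0.5876, 0.2474, 0.0308]
orientation: [-0.0, 0.969, -0.248, 0.0]
wrist_force: [-1.4, -0.3, 5.1]
finger_gap: 0.0105
```

```bash
python3 - <<'E'
from m import *
togo([.588,.2474,.031]); s=env.get_state(); print(s['wrist_force'],s['finger_gap'])
togo([.5447,-.0315,.15],-.5)
E
```

```text
tcp [0.5876 0.2474 0.0308] phi -0.501 tilt [ 8.e-04 -0.e+00 -1.e+00] delta tool [ 0.0003 -0.0002 -0.0002] 
[-1.39066216 -0.28016636  5.10626916] 0.010520004735815235
tcp [0.5876 0.2474 0.0308] phi -0.501 tilt [ 8.e-04 -0.e+00 -1.e+00] delta tool [ 0.0964  0.2652 -0.1192] rz -0.001
```

Emit:
carry_out([
  [-1,0,0,-0.005,0,0,0],
  [-1,0,0,-0.02,0,0,0],
  [-1,0,0,-0.025,0,0,0],
  [-1,0,0,-0.025,0,0,0],
  [-1,0,0,-0.025,0,0,0],
  [-1,0.0,0,-0.02,0,0,0],
  [-1,0,0,0,0,0,0],
])

```text
clock: 8.0
tcp_pos: [0.5883, 0.2478, 0.1518]
orientation: [-0.001, 0.969, -0.248, 0.001]
wrist_force: [-0.1, -0.1, -1.5]
finger_gap: 0.0103
```

```bash
python3 - <<'E'
from m import *
c=shot('wrist','w4'); p,R,f=pose(); s=env.get_state(); print(s['wrist_force'],s['finger_gap'],p)
u,v=proj(c,p+[0,0,-.022]); print(u,v); x0,y0=int(u)-80,min(int(v)-60,300)
cv2.imwrite('pics/w4v.png',cv2.resize(c['color'][y0:y0+120,x0:x0+160],(800,600),interpolation=cv2.INTER_CUBIC)[:,:,::-1]);print(x0,y0)
E
```

```text
[-0.42348282  0.03115286 -0.35243958] 0.010460139776802869 [0.58757095 0.24754193 0.15035281]
283.21881639186023 262.4012642887302
203 202
```

View pics/w4v.png

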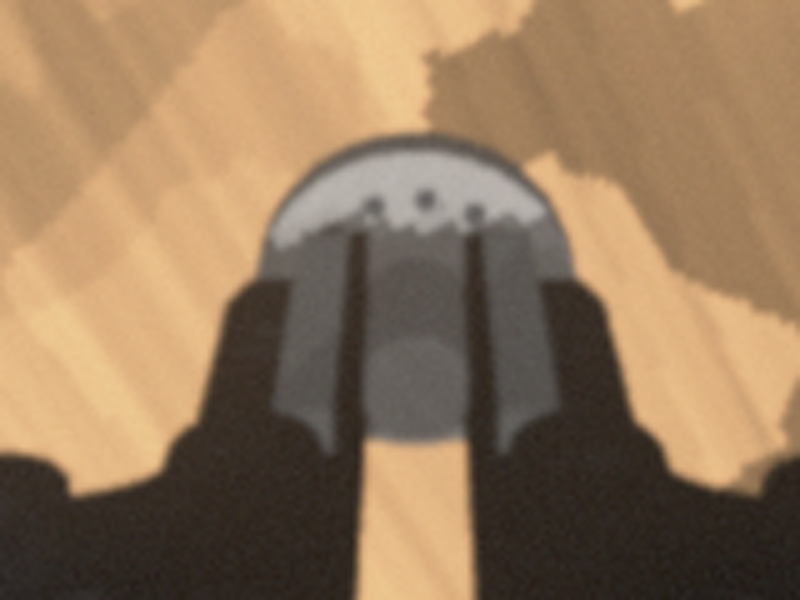

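Disc held upright between the pads. The stud top centre is at crop (416,388), px (286.2,279.6), and the disc arc is visible. I'll use it to calibrate the wrist camera against the TCP.

```bash
python3 - <<'E'
from m import *
c=load('w4'); p,R,f=pose()
h=p[2]-.0308
off=R.T@(ray(c,286.2,279.6,h+.0265)-p); print('stud-top est in tool',off.round(4))
# disc arc: manual edge points in crop (top face edge)
pts=[(272,243),(290,212),(320,180),(360,157),(415,148),(465,155),(510,175),(540,200),(556,225)]
P=np.array([ray(c,203+u/5,202+v/5,h+.0085) for u,v in pts]);ctr,r=circ(P);print('arc',(R.T@(np.array([*ctr,h+.0085])-p)).round(4),r)
# same-style: w3 disc relative to where TCP grasped
print('w3 disc vs grasp tcp', (R.T@(np.array([.5881,.24735,.0308])-np.array([.5876,.2474,.0308]))).round(4))
E
```

```text
stud-top est in tool [0.0016 0.0001 0.0043]
arc [ 0.0019 -0.0012  0.0223] 0.01703566176367973
w3 disc vs grasp tcp [ 0.0005 -0.0002  0.    ]
```

```bash
python3 -c "
from m import *
togo([.5446,-.0311,.15],-.5)"
```

```text
tcp [0.5876 0.2475 0.1504] phi -0.501 tilt [ 8.e-04  2.e-04 -1.e+00] delta tool [0.0961 0.265  0.0003] rz -0.001
```

Emit:
carry_out([
  [-1,0.012,0.033,0,0,0,0],
  [-1,0.012,0.033,0,0,0,0],
  [-1,0.012,0.033,0,0,0,0],
  [-1,0.012,0.033,0,0,0,0],
  [-1,0.012,0.033,0,0,0,0],
  [-1,0.012,0.033,0,0,0,0],
  [-1,0.012,0.033,0,0,0,0],
  [-1,0.012,0.034,0,0,0,0],
  [-1,0,0,0.02,0,0,0],
  [-1,0,0,0.012,0,0,0],
  [-1,0,0,0.009,0,0,0],
  [-1,0,0,0,0,0,0],
  [-1,0,0,0,0,0,0],
])

```text
clock: 9.68
tcp_pos: [0.5446, -0.0307, 0.1096]
orientation: [0.0, 0.969, -0.248, 0.0]
wrist_force: [-0.1, 0.7, -0.2]
finger_gap: 0.0106
```

```bash
python3 - <<'E'
from m import *
togo([.5446,-.0311,.107],-.5); print(np.round(env.get_state()['wrist_force'],2))
c=shot('wrist','w5');u,v=proj(c,[.5446,-.0311,.075]);x0,y0=int(u)-80,int(v)-70;print(x0,y0)
cv2.imwrite('pics/w5v.png',cv2.resize(c['color'][y0:y0+120,x0:x0+160],(800,600),interpolation=cv2.INTER_CUBIC)[:,:,::-1])
E
```

```text
tcp [ 0.5446 -0.0307  0.1096] phi -0.5002 tilt [ 5.e-04 -2.e-04 -1.e+00] delta tool [0.0002 0.0003 0.0026] rz -0.000
[-0.12  0.75 -0.2 ]
204 182
```

View pics/w5v.png

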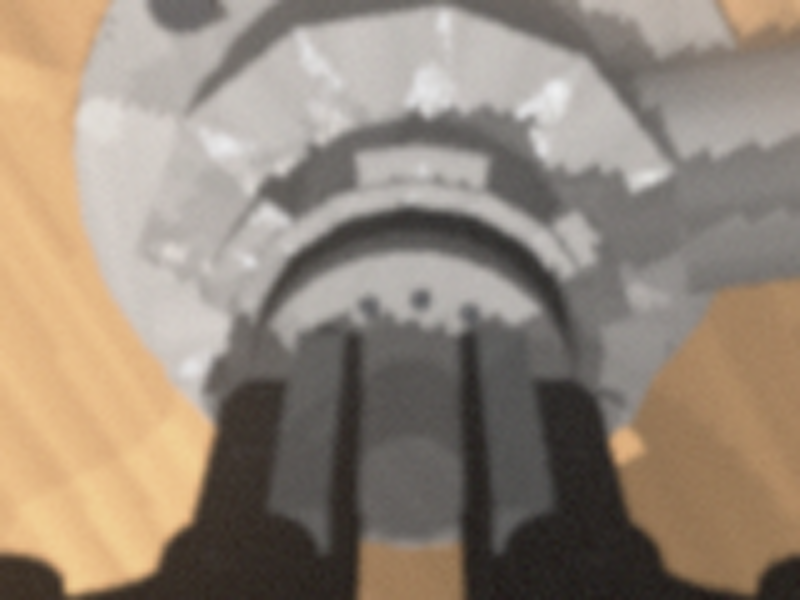

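Disc is concentric with the mouth. A ledge middle sits straight up at crop (421,165) with slots on both sides, giving slots at about 30° mod 60, consistent with 28.5°. Lower gently.

Emit:
carry_out([
  [-1,0.0002,0.0003,0.0015,0,0,0],
  [-1,0,0,0.001,0,0,0],
  [-1,0,0,0.001,0,0,0],
  [-1,0,0,0.001,0,0,0],
  [-1,0,0,0.001,0,0,0],
  [-1,0,0,0,0,0,0],
])

```text
clock: 10.48
tcp_pos: [0.5442, -0.0315, 0.1037]
orientation: [0.0, 0.969, -0.248, -0.0]
wrist_force: [0.8, 0.2, -0.8]
finger_gap: 0.0102
```

Emit:
carry_out([
  [-1,0,0,0.001,0,0,0],
  [-1,0,0,0.0008,0,0,0],
  [-1,0,0,0,0,0,0],
  [-1,0,0,0,0,0,0],
])

```text
clock: 10.98
tcp_pos: [0.5443, -0.0315, 0.102]
orientation: [0.0, 0.969, -0.248, -0.0]
wrist_force: [0.5, 0.6, -1.2]
finger_gap: 0.0102
```

```bash
python3 -c "
from m import *
togo([.5446,-.0311,.1018],-.5);print(np.round(env.get_state()['wrist_force'],2),np.round(env.get_state()['ft_torque'],2))"
```

```text
tcp [ 0.5443 -0.0315  0.102 ] phi -0.501 tilt [-0.e+00 -1.e-04 -1.e+00] delta tool [ 0.0001 -0.0005  0.0002] rz -0.001
[ 0.51  0.56 -1.21] [-0.02 -0.07 -0.03]
```

Emit:
carry_out([
  [-1,0,0,0.0005,0,0,0],
  [-1,0,0,0.0005,0,0,0],
  [-1,0,0,0,0,0,0],
  [-1,0,0,0,0,0,0],
])

```text
clock: 11.48
tcp_pos: [0.5443, -0.0315, 0.1012]
orientation: [0.0, 0.969, -0.248, 0.0]
wrist_force: [-0.7, -0.0, 3.4]
finger_gap: 0.0103
```

Seat felt (3.4 N at the expected height). Release and rise.

Emit:
carry_out([
  [-0.8,0,0,0,0,0,0],
  [-0.5,0,0,0,0,0,0],
  [-0.3,0,0,0,0,0,0],
  [-0.3,0,0,-0.004,0,0,0],
  [-0.3,0,0,-0.015,0,0,0],
  [-0.3,0,0,-0.02,0,0,0],
  [0,0,0,-0.025,0,0,0],
  [1,0,0,-0.025,0,0,0],
  [1,0,0,0,0,0,0],
])

```text
clock: 12.6
tcp_pos: [0.546, -0.0318, 0.1931]
orientation: [-0.0, 0.969, -0.248, 0.003]
wrist_force: [0.9, 0.4, -0.4]
finger_gap: 0.0768
```

```bash
python3 - <<'E'
from m import *
togo([.425,.2300,.10],0.0)
c=shot('wrist','w6');u,v=proj(c,[.5446,-.0311,.075]);x0,y0=int(u)-80,int(v)-70;print(x0,y0)
cv2.imwrite('pics/w6v.png',cv2.resize(c['color'][y0:y0+120,x0:x0+160],(800,600),interpolation=cv2.INTER_CUBIC)[:,:,::-1])
E
```

```text
tcp [ 0.546  -0.0318  0.1931] phi -0.501 tilt [ 0.0055 -0.0012 -1.    ] delta tool [-0.2324 -0.1714  0.0921] rz -0.501
202 139
```

View pics/w6v.png

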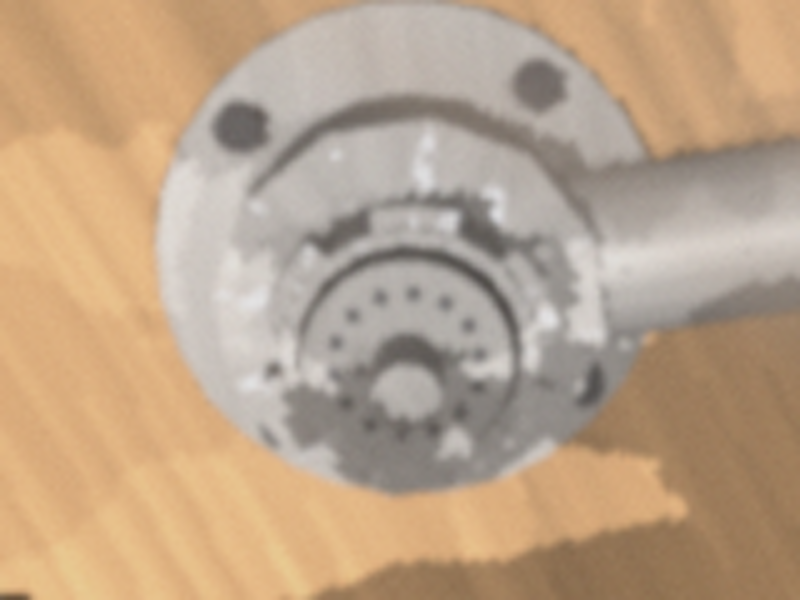

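Disc sits level in the mouth, stud up, let go. Dark slots show at crop (340,235) and (485,235) beside the top ledge. Now to the grey ring.

Emit:
carry_out([
  [1,0,0,0,0,0,-0.167],
  [1,0,0,0,0,0,-0.167],
  [1,0,0,0,0,0,-0.167],
  [1,-0.0153,-0.0289,0.0104,0,0,0],
  [1,-0.0153,-0.0289,0.0104,0,0,0],
  [1,-0.0153,-0.0289,0.0104,0,0,0],
  [1,-0.0153,-0.0289,0.0104,0,0,0],
  [1,-0.0153,-0.0289,0.0104,0,0,0],
  [1,-0.0153,-0.0289,0.0104,0,0,0],
  [1,-0.0153,-0.0289,0.0104,0,0,0],
  [1,-0.0153,-0.0289,0.0104,0,0,0],
  [1,0,0,0,0,0,0],
  [1,0,0,0,0,0,0],
])

```text
clock: 14.28
tcp_pos: [0.4218, 0.1995, 0.1065]
orientation: [0.0, 1.0, 0.0, -0.0]
wrist_force: [1.0, -0.2, 0.2]
finger_gap: 0.0852
```

```bash
python3 - <<'E'
from m import *
c=shot('wrist','w7');u,v=proj(c,[.424,.23,.02]);print(u,v); p,R,f=pose(); print(p,f)
S=cv2.cvtColor(c['color'],cv2.COLOR_RGB2HSV)[:,:,1]
for th in (50,65):
    k=blob(c,u,v,62,S<th); h=cv2.convexHull(k.astype(np.int32)).reshape(-1,2)
    P=np.array([ray(c,*q,.02)[:2] for q in h],np.float32)*1000
    ap=cv2.approxPolyDP(P.reshape(-1,1,2),5,True).reshape(-1,2); print(th,ap.round(1).tolist(),circ(P))
x0,y0=max(int(u)-100,0),max(int(v)-75,0);print(x0,y0)
cv2.imwrite('pics/w7v.png',cv2.resize(c['color'][y0:y0+150,x0:x0+200],(800,600),interpolation=cv2.INTER_CUBIC)[:,:,::-1])
# slot angle in w6
c=load('w6')
for q in ((340,235),(485,235)):
    X=ray(c,202+q[0]/5,139+q[1]/5,.072)-[.5446,-.0311,0]; print(np.degrees(np.arctan2(X[1],X[0])),np.hypot(X[0],X[1]))
E
```

```text
287.1043417876631 181.63977910859978
[0.42229854 0.19926139 0.10676365] -0.0004953426932771105
50 [[423.79998779296875, 270.29998779296875], [456.29998779296875, 250.60000610351562], [456.6000061035156, 214.60000610351562], [421.70001220703125, 195.5], [390.6000061035156, 213.8000030517578], [390.70001220703125, 250.60000610351562]] (array([423.22885037, 231.86342567]), np.float64(36.32552513729729))
65 [[424.5, 270.29998779296875], [456.29998779296875, 251.3000030517578], [456.6000061035156, 213.89999389648438], [422.5, 194.6999969482422], [390.6000061035156, 213.8000030517578], [392.20001220703125, 252.6999969482422]] (array([423.58076005, 232.30234566]), np.float64(36.3211466472447))
187 106
88.85228274802539 0.0223863810618246
25.552538071384046 0.024439553778809183
```

View pics/w7v.png

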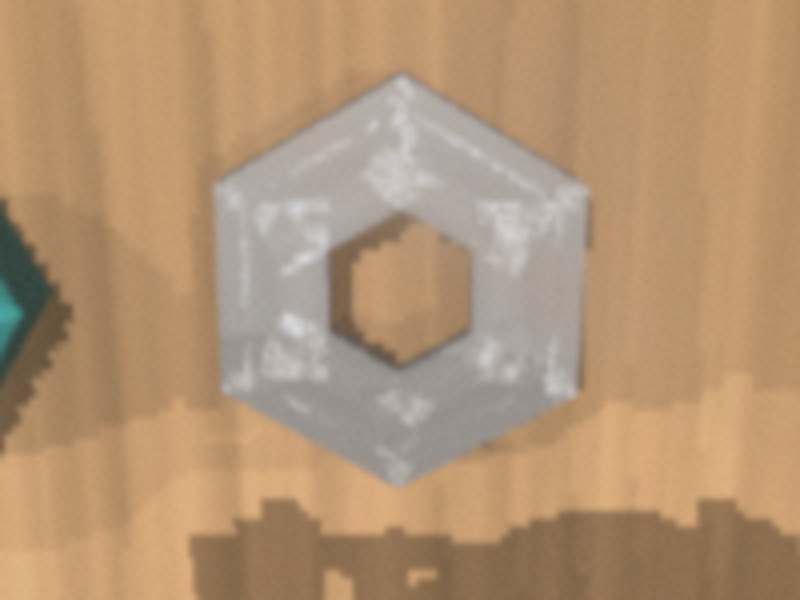

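Grey ring right way up, flats at 0° (vertical sides in view), centre about (0.423,0.2325); the turquoise one is off left. Go down around it.

Emit:
carry_out([
  [1,0.0007,-0.0166,0,0,0,0],
  [1,0,-0.0166,0,0,0,0],
  [1,0,0,0.022,0,0,0],
  [1,0,0,0.022,0,0,0],
  [1,0,0,0.022,0,0,0],
  [1,0,0,0.013,0,0,0],
  [1,0,0,0.004,0,0,0],
  [1,0,0,0,0,0,0],
  [1,0,0,0,0,0,0],
], grip_force=40)

```text
clock: 15.45
tcp_pos: [0.4232, 0.2332, 0.0245]
orientation: [-0.0, 1.0, -0.0, 0.001]
wrist_force: [-0.5, 0.4, -0.5]
finger_gap: 0.0855
```

```bash
python3 -c "
from m import *
togo([.423,.2325,.018],0);print(np.round(env.get_state()['wrist_force'],2))"
```

```text
tcp [0.4232 0.2332 0.0245] phi -0.0 tilt [ 1.3e-03  4.0e-04 -1.0e+00] delta tool [-0.0002  0.0007  0.0065] rz -0.000
[-0.47  0.37 -0.55]
```

Emit:
carry_out([
  [1,-0.0002,0.0006,0.002,0,0,0],
  [1,0,0,0.002,0,0,0],
  [0.8,0,0,0,0,0,0],
  [0.6,0,0,0,0,0,0],
  [0.45,0,0,0,0,0,0],
  [0.3,0,0,0,0,0,0],
  [0.3,0,0,0,0,0,0],
  [0.3,0,0,0,0,0,0],
], grip_force=40)

```text
clock: 16.45
tcp_pos: [0.4225, 0.2323, 0.0201]
orientation: [0.0, 1.0, -0.0, 0.0]
wrist_force: [-1.4, -0.4, 5.2]
finger_gap: 0.0647
```

```bash
python3 -c "
from m import *
togo([.423,.2325,.018],0);print(np.round(env.get_state()['wrist_force'],2))"
```

```text
tcp [0.4225 0.2323 0.0201] phi -0.0001 tilt [ 4.e-04 -1.e-04 -1.e+00] delta tool [ 0.0005 -0.0002  0.0021] rz -0.000
[-1.39 -0.38  5.18]
```

Emit:
carry_out([
  [0.2,0,0,0,0,0,0],
  [0.1,0,0,-0.004,0,0,0],
  [0.1,0,0,-0.02,0,0,0],
  [0.1,0,0,-0.03,0,0,0],
  [0.1,0,0,-0.03,0,0,0],
  [0.1,0,0,-0.036,0,0,0],
  [0.1,0.0136,0.0293,0,0,0,0],
  [0.1,0.0136,0.0293,0,0,0,0],
  [0.1,0.0136,0.0293,0,0,0,0],
  [0.1,0.0136,0.0293,0,0,0,0],
  [0.1,0.0136,0.0293,0,0,0,0],
  [0.1,0.0136,0.0293,0,0,0,0],
  [0.1,0.0136,0.0293,0,0,0,0],
  [0.1,0.0136,0.0293,0,0,0,0],
  [0.1,0.0136,0.0293,0,0,0,0],
  [0.1,0,0,0,0,0,-0.166],
  [0.1,0,0,0,0,0,-0.166],
  [0.1,0,0,0,0,0,-0.166],
  [0.1,0,0,0,0,0,0],
], grip_force=50)

```text
clock: 18.82
tcp_pos: [0.5444, -0.0314, 0.1393]
orientation: [-0.0, 0.969, 0.246, -0.0]
wrist_force: [0.2, -0.4, -2.2]
finger_gap: 0.0645
```

```bash
python3 - <<'E'
from m import *
togo([.5445,-.0313,.125],.4975);print(np.round(env.get_state()['wrist_force'],2),env.get_state()['finger_gap'])
c=shot('wrist','w8');u,v=proj(c,[.5446,-.0311,.12]);print(u,v)
x0,y0=max(int(u)-100,0),max(int(v)-90,0);print(x0,y0)
cv2.imwrite('pics/w8v.png',cv2.resize(c['color'][y0:y0+150,x0:x0+200],(800,600),interpolation=cv2.INTER_CUBIC)[:,:,::-1])
E
```

```text
tcp [ 0.5444 -0.0314  0.1393] phi 0.4961 tilt [-1.e-03  2.e-04 -1.e+00] delta tool [ 0.0001 -0.      0.0143] rz -0.001
[ 0.22 -0.37 -2.24] 0.06448753658506443
283.75399467323757 263.01673486965507
183 173
```

View pics/w8v.png

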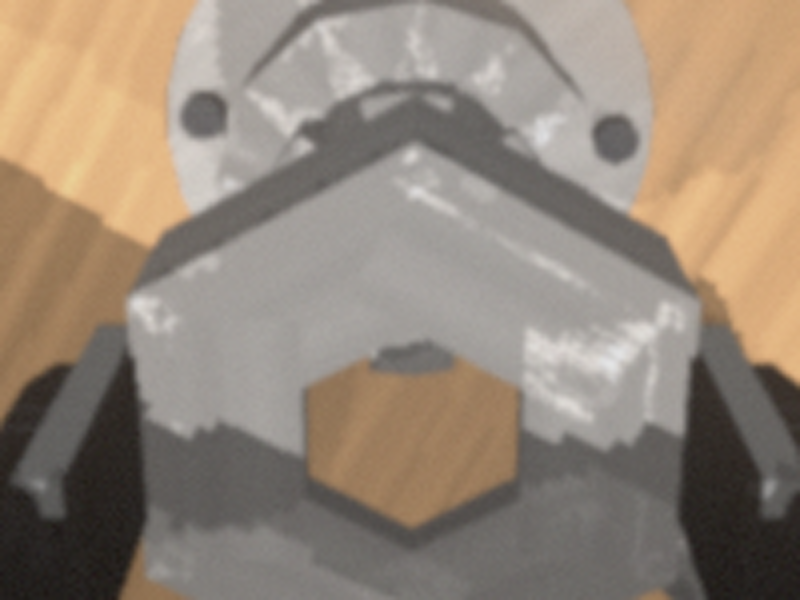

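Ring held level. Its front corner at crop (415,145) lines up with the ledge middle at (413,95), so the lugs face the slots. The hole centre is at about crop (413,437); I check its offset from the TCP.

```bash
python3 - <<'E'
from m import *
c=load('w8');p,R,f=pose()
h=p[2]-.0201
f=lambda u,v,z:(R.T@(ray(c,183+u/4,173+v/4,z)-p)).round(4)
print('hole',f(306,385,h+.02),f(306,488,h+.02),f(518,385,h+.02),f(518,483,h+.02))
print('corners',f(128,298,h+.02),f(697,298,h+.02),f(145,577,h+.02),f(680,577,h+.02),f(415,143,h+.02))
E
```

```text
hole [-0.0111 -0.0071  0.0001] [-0.0114  0.0069  0.0001] [ 0.0138 -0.0072  0.0001] [0.0142 0.0061 0.0001]
corners [-0.0313 -0.0183  0.0001] [ 0.034  -0.0184  0.0001] [-0.0318  0.0197  0.0001] [0.0348 0.0196 0.0001] [ 0.0016 -0.037   0.0001]
```

Ring is centred in the hand within about 0.5 mm. Lower to just above the ledges.

Emit:
carry_out([
  [0.1,0,-0.0003,0.012,0,0,0],
  [0.1,0,0,0.012,0,0,0],
  [0.1,0,0,0.012,0,0,0],
  [0.1,0,0,0.006,0,0,0],
  [0.1,0,0,0.0025,0,0,0],
  [0.1,0,0,0,0,0,0],
  [0.1,0,0,0,0,0,0],
])

```text
clock: 19.75
tcp_pos: [0.545, -0.0312, 0.0957]
orientation: [0.0, 0.969, 0.246, 0.0]
wrist_force: [-0.1, -0.3, -0.8]
finger_gap: 0.0647
```

```bash
python3 - <<'E'
from m import *
togo([.5445,-.0313,.0901],.4975);print(np.round(env.get_state()['wrist_force'],2),np.round(env.get_state()['ft_torque'],2))
E
```

```text
tcp [ 0.545  -0.0312  0.0957] phi 0.498 tilt [ 8.e-04 -3.e-04 -1.e+00] delta tool [-0.0005 -0.0002  0.0056] rz 0.000
[-0.11 -0.27 -0.79] [ 0.04 -0.04  0.01]
```

Emit:
carry_out([
  [0.1,-0.0003,0,0.0015,0,0,0],
  [0.1,0,0,0.0015,0,0,0],
  [0.1,0,0,0.0015,0,0,0],
  [0.1,0,0,0.001,0,0,0],
  [0.1,0,0,0.0007,0,0,0],
  [0.1,0,0,0,0,0,0],
  [0.1,0,0,0,0,0,0],
])

```text
clock: 20.62
tcp_pos: [0.5444, -0.0313, 0.0891]
orientation: [0.0, 0.969, 0.246, 0.0]
wrist_force: [-0.3, 0.4, -2.1]
finger_gap: 0.0646
```

Already past the ledge-top height with no force: the lugs are entering the slots. Continue.

Emit:
carry_out([
  [0.1,0,0,0.0012,0,0,0],
  [0.1,0,0,0.0012,0,0,0],
  [0.1,0,0,0.001,0,0,0],
  [0.1,0,0,0,0,0,0],
  [0.1,0,0,0,0,0,0],
])

```text
clock: 21.25
tcp_pos: [0.5444, -0.0313, 0.0857]
orientation: [0.0, 0.969, 0.246, -0.0]
wrist_force: [0.4, 0.7, -0.8]
finger_gap: 0.0643
```

```bash
python3 - <<'E'
from m import *
togo([.5445,-.0313,.0846],.4975);print(np.round(env.get_state()['wrist_force'],2),np.round(env.get_state()['ft_torque'],2))
E
```

```text
tcp [ 0.5444 -0.0313  0.0857] phi 0.498 tilt [-0.e+00 -1.e-04 -1.e+00] delta tool [0.0001 0.0001 0.0011] rz 0.001
[ 0.35  0.67 -0.78] [ 0.01 -0.02 -0.  ]
```

Emit:
carry_out([
  [0.1,0,0,0.001,0,0,0],
  [0.1,0,0,0.0008,0,0,0],
  [0.1,0,0,0.0008,0,0,0],
  [0.1,0,0,0.0005,0,0,0],
  [0.1,0,0,0,0,0,0],
  [0.1,0,0,0,0,0,0],
])

```text
clock: 22.0
tcp_pos: [0.5445, -0.0313, 0.0828]
orientation: [0.0, 0.969, 0.246, 0.0]
wrist_force: [-1.3, 1.1, 2.3]
finger_gap: 0.0648
```

```bash
python3 - <<'E'
from m import *
togo([.5445,-.0313,.0826],.4975);print(np.round(env.get_state()['wrist_force'],2),np.round(env.get_state()['ft_torque'],2))
E
```

```text
tcp [ 0.5445 -0.0313  0.0828] phi 0.498 tilt [ 3.e-04 -2.e-04 -1.e+00] delta tool [-0.     -0.      0.0002] rz 0.000
[-1.34  1.11  2.29] [0.03 0.16 0.03]
```

Emit:
carry_out([
  [0.1,0,0,0.0005,0,0,0],
  [0.1,0,0,0.0005,0,0,0],
  [0.1,0,0,0.0003,0,0,0],
  [0.1,0,0,0,0,0,0],
  [0.1,0,0,0,0,0,0],
])

```text
clock: 22.62
tcp_pos: [0.5445, -0.0313, 0.0814]
orientation: [0.0, 0.969, 0.246, 0.0]
wrist_force: [-1.6, -0.5, 4.5]
finger_gap: 0.0648
```

```bash
python3 - <<'E'
from m import *
togo([.5445,-.0313,.0815],.4975);print(np.round(env.get_state()['wrist_force'],2),np.round(env.get_state()['ft_torque'],2))
E
```

```text
tcp [ 0.5445 -0.0313  0.0814] phi 0.4979 tilt [ 3.e-04 -2.e-04 -1.e+00] delta tool [ 0.     -0.     -0.0001] rz 0.000
[-1.58 -0.55  4.46] [ 0.03  0.23 -0.01]
```

Pressed onto the spring, lugs below the ledges. Turn clockwise slowly.

Emit:
carry_out([
  [0.1,0,0,0,0,0,0.04],
  [0.1,0,0,0,0,0,0.04],
  [0.1,0,0,0,0,0,0.04],
  [0.1,0,0,0,0,0,0.04],
  [0.1,0,0,0,0,0,0.04],
  [0.1,0,0,0,0,0,0],
  [0.1,0,0,0,0,0,0],
])

```text
clock: 23.5
tcp_pos: [0.5449, -0.0314, 0.0815]
orientation: [0.0, 0.989, 0.149, 0.001]
wrist_force: [0.4, -0.1, 4.5]
finger_gap: 0.0646
```

```bash
python3 - <<'E'
from m import *
togo([.5445,-.0313,.0815],-.06);print(np.round(env.get_state()['wrist_force'],2),np.round(env.get_state()['ft_torque'],2))
E
```

```text
tcp [ 0.5449 -0.0314  0.0815] phi 0.2985 tilt [ 1.1e-03 -3.0e-04 -1.0e+00] delta tool [-0.0004 -0.0002  0.    ] rz 0.359
[ 0.4  -0.13  4.49] [-0.1  -0.11 -0.07]
```

Emit:
carry_out([
  [0.1,0,0,0.0002,0,0,0.04],
  [0.1,0,0,0.0002,0,0,0.04],
  [0.1,0,0,0.0001,0,0,0.04],
  [0.1,0,0,0,0,0,0.04],
  [0.1,0,0,0,0,0,0.04],
  [0.1,0,0,0,0,0,0],
  [0.1,0,0,0,0,0,0],
])

```text
clock: 24.38
tcp_pos: [0.5448, -0.0314, 0.081]
orientation: [0.0, 0.999, 0.049, 0.0]
wrist_force: [0.1, -0.8, 4.7]
finger_gap: 0.0643
```

```bash
python3 - <<'E'
from m import *
togo([.5445,-.0313,.0815],-.06);print(np.round(env.get_state()['wrist_force'],2),np.round(env.get_state()['ft_torque'],2))
E
```

```text
tcp [ 0.5448 -0.0314  0.081 ] phi 0.0984 tilt [ 1.e-03 -3.e-04 -1.e+00] delta tool [-0.0003 -0.0001 -0.0005] rz 0.158
[ 0.07 -0.81  4.67] [-0.12 -0.06 -0.05]
```

Emit:
carry_out([
  [0.1,0,0,0.0001,0,0,0.03],
  [0.1,0,0,0.0001,0,0,0.03],
  [0.1,0,0,0,0,0,0.03],
  [0.1,0,0,0,0,0,0.02],
  [0.1,0,0,0,0,0,0],
  [0.1,0,0,0,0,0,0],
])

```text
clock: 25.12
tcp_pos: [0.5448, -0.0314, 0.0809]
orientation: [0.0, 1.0, -0.006, 0.0]
wrist_force: [0.2, -0.4, 5.3]
finger_gap: 0.0646
```

```bash
python3 - <<'E'
from m import *
togo([.5445,-.0313,.0815],-.06);print(np.round(env.get_state()['wrist_force'],2),np.round(env.get_state()['ft_torque'],2))
E
```

```text
tcp [ 0.5448 -0.0314  0.0809] phi -0.0115 tilt [ 1.e-03 -4.e-04 -1.e+00] delta tool [-0.0003 -0.0001 -0.0006] rz 0.049
[ 0.24 -0.39  5.34] [-0.08  0.02  0.02]
```

Emit:
carry_out([
  [0.1,0,0,0,0,0,0.02],
  [0.1,0,0,0,0,0,0.02],
  [0.1,0,0,0,0,0,0.015],
  [0.1,0,0,0,0,0,0],
  [0.1,0,0,0,0,0,0],
])

```text
clock: 25.75
tcp_pos: [0.5445, -0.0316, 0.0808]
orientation: [0.001, 0.999, -0.033, 0.0]
wrist_force: [-0.3, -1.6, 5.1]
finger_gap: 0.0645
```

```bash
python3 - <<'E'
from m import *
togo([.5445,-.0313,.0815],-.06);print(np.round(env.get_state()['wrist_force'],2),np.round(env.get_state()['ft_torque'],2))
E
```

```text
tcp [ 0.5445 -0.0316  0.0808] phi -0.0653 tilt [ 3.0e-04 -1.1e-03 -1.0e+00] delta tool [-0.     -0.0003 -0.0007] rz -0.005
[-0.32 -1.61  5.13] [-0.32  0.16  0.55]
```

The stop is felt (0.55 N·m at 0.563 rad past entry), with the ring centre about 4 mm below the rim. Let go and rise.

Emit:
carry_out([
  [0.4,0,0,0,0,0,0],
  [0.6,0,0,0,0,0,0],
  [0.8,0,0,0,0,0,0],
  [1,0,0,0,0,0,0],
  [1,0,0,0,0,0,0],
  [1,0,0,0,0,0,0],
])

```text
clock: 26.5
tcp_pos: [0.5443, -0.0313, 0.0805]
orientation: [0.0, 0.999, -0.033, -0.0]
wrist_force: [-0.2, -0.5, 0.4]
finger_gap: 0.0853
```

Emit:
carry_out([
  [1,0,0,-0.004,0,0,0],
  [1,0,0,-0.01,0,0,0],
  [1,0,0,-0.02,0,0,0],
  [1,0,0,-0.025,0,0,0],
  [1,0,0,-0.025,0,0,0],
  [1,0,0,-0.02,0,0,0],
  [1,0,0,0,0,0,0],
  [1,0,0,0,0,0,0],
])

```text
clock: 27.5
tcp_pos: [0.5441, -0.0312, 0.1842]
orientation: [0.0, 0.999, -0.034, -0.0]
wrist_force: [-0.1, 0.3, -0.1]
finger_gap: 0.0855
```

```bash
python3 - <<'E'
from m import *
c=shot('wrist','w9');b=shot('scene','s9');p,R,f=pose();print(p,f)
u,v=proj(c,[.5446,-.0311,.081]);x0,y0=int(u)-60,int(v)-70;print(x0,y0)
A=cv2.resize(c['color'][y0:y0+120,x0:x0+120],(400,400),interpolation=cv2.INTER_CUBIC)
u,v=proj(b,[.5446,-.0311,.081]);x1,y1=int(u)-30,int(v)-30;print(x1,y1)
B=cv2.resize(b['color'][y1:y1+60,x1:x1+60],(400,400),interpolation=cv2.INTER_CUBIC)
cv2.imwrite('pics/w9v.png',np.hstack([A,B])[:,:,::-1])
E
```

```text
[ 0.54372384 -0.0311279   0.18357722] -0.0669872663381693
224 144
233 180
```

View pics/w9v.png

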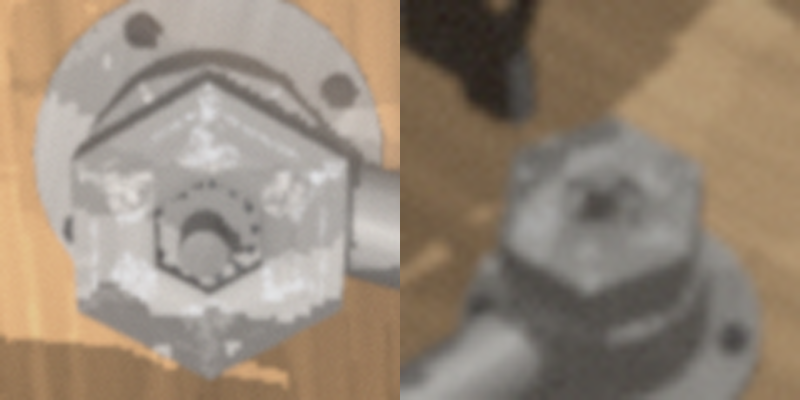

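The wrist crop (left) shows the ring level over the disc: hexagon centre about (210,222), stud through the hole at (205,250), flats still square to the tool as at lock. The scene crop (right) shows it low on the neck. One numeric check of the ring's angle and centre, then I hand in.

```bash
python3 - <<'E'
from m import *
c=load('w9'); p,R,f=pose(); s=10/3
# corner pixels read from view: left & right sides of the top face
q=[(77,155),(350,155),(340,300),(77,295),(210,75),(208,378)]
P=np.array([ray(c,224+u/s,144+v/s,.081)[:2] for u,v in q]);print('corners mean',P.mean(0).round(4),'mouth .5446 -.0311 (wrist bias ~1 mm)')
for a,b in ((0,3),(1,2),(4,5)): d=P[a]-P[b]; print('side angle deg',np.degrees(np.arctan2(d[1],d[0])).round(1)-90,'tcp phi',np.degrees(f).round(1))
print('touch force',np.round(env.get_state()['wrist_force'],2),env.get_state()['clock'])
print(env.hand_in())
E
```

```text
corners mean [ 0.5464 -0.0303] mouth .5446 -.0311 (wrist bias ~1 mm)
side angle deg -6.0 tcp phi -3.8
side angle deg -5.099999999999994 tcp phi -3.8
side angle deg -4.099999999999994 tcp phi -3.8
touch force [ 0.13  0.36 -0.06] 27.6
the job is handed in; nothing more can be done
None
```

The strainer is back together and handed in at 27.6 s. I set the disc stud up on its seat and let go, then brought the grey hexagon ring over it. With the ring turned to the slot angle seen in the pictures (about 28.5°), the lugs went into the slots on the first try. I pressed the ring about 5 N onto the springy seat and turned it clockwise until it met the stop.

**Lock:** the stop came 0.563 rad past entry at 0.55 N·m, just under the 0.6 N·m at which the neck slips. The ring centre was then about 4.3 mm below the rim, going by the gripper height.

**After release:** the pictures show the ring level, with the stud through its hole. Its angle read −4 to −6° against −3.8° for the tool, so it did not turn back. The gripper stood clear, touching nothing (wrist force about zero).

**Not checked or not agreeing:**
- I did not measure the ring's height again after letting go.
- The last wrist view put the ring centre about 2 mm from my mouth estimate (0.5464, −0.0303 against 0.5446, −0.0311). That camera read 0.5 to 2 mm off to one side earlier, so I took this as camera error. The gripper itself released the ring at (0.5443, −0.0313).

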